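# Strip the gear shaft and set each gear on its inspection mandrel

## Robot

A 7-joint arm with a two-finger parallel gripper is mounted at the origin on a cart in front of the work surface, level with it; the furniture and walls round the work are solid. World frame = base frame: x ahead of the robot, y to its left, z up, the work surface at z = 0. Lengths are in m, angles in rad, forces in N, time in s.
With the tool pointing down it reaches from about 0.4 to 0.85 m from the base axis. Payload 6.9 kg.
Tool frame: the origin (TCP) lies midway between the tips of the shut fingers; the grasp point (between the pads) lies behind it (ctrl.pinch_z is the z of the grasp point in the tool frame, in m); z points along the fingers, y is the direction in which the jaws open and shut (so a half turn about z gives the same grasp; the last joint's range is limited). The gripper opens to 85 mm and grips with 20 to 120 N. Pads are 22 mm wide; open, the fingers measure 114 mm over their backs; the gripper's body (76 mm by 85 mm) begins 54 mm behind the grasp point. The pads swing forward as they close: fully open they stand 13 mm farther back than shut.
Start: joints at [-0.998, 0.507, -0.238, 1.5, 0.126, 1.149, -0.155], TCP at [0.282, 0.558, 0.203] pointing down, gripper open.
Joint ranges: [-3.08, 3.08], [-0.24, 2.05], [-1.43, 1.35], [0, 2.5], [-1.52, 4.66], [0.17, 1.96], [-2.89, 2.89]. Speed limits (rad/s): [2.39, 2.39, 3.14, 3.14, 3.14, 3.14, 3.14].

## Interface

Orientations are given as a unit quaternion [w, x, y, z].
In Python, from station import ctrl, get_state, vision, ticket, models gives the robot as it stands. Calls block until the motion is done:
- ctrl.movep(position, orientation): joint-space move of the TCP to a pose.
- ctrl.movel(position, frame=None, max_speed=0.15): straight line of the TCP; frame=None keeps the orientation; max_speed is the mean speed in m/s.
- ctrl.set_joints(angles): joint-space move.
- ctrl.ungrasp() and ctrl.close_gripper(force=None): open the fingers fully, or close them until they stop; force is the grip in N (None keeps the last).
- ctrl.pause(seconds).
- ctrl.ik(position, orientation): joint angles nearest the present ones, or None.
- get_state(): the state.
- vision.grab_frame(name): name is "side" or "top"; returns (picture, depth): 480x640x3 uint8, blue, green, red; 480x640 float32, m along the optical axis (not along the pixel's ray), 0 where there is no reading.
- vision.camera_info(name): a dict with "mtx" (3x3 intrinsics, pixels), "R" (3x3) and "t" (3): a world point X has camera coordinates R X + t. Camera axes: x right, y down, z forward; pixel columns grow to the right and rows downward; lengths in m; the calibration is good to about 2 mm. A picture is of the moment at which its call begins. camera_info takes no time and is no camera call.
A pose or a line that the arm cannot do raises ctrl.Unreachable and nothing moves.
- ticket.close_job(): hands the job in, once; it reports no verdict.
Trained networks look in the newest picture that a camera, given by its name, has taken for a name from the list of things; names that differ only in an ending like _2 or _b are one class to them, and where a whole thing is asked for, a point or a joint stands for the part that bears it (a point fixed in the world has none). Each returns a list of dicts, best first, with "p" (0 to 1); they miss things now and then, are a little off and sometimes report something else, mostly with a low value. They report only what shows in the picture. A call takes as long as a camera call. They do not tell look-alikes from the thing itself.
- models.recognise(camera, target): "point" ([column, row] in pixels, amid what is visible of it).
- models.masks_of(camera, target): "mask" (480x640 bool, what is visible of it) and "point" ([column, row] in pixels, amid what is visible of it).
The state is a dict: "time": time; "qpos": joint angles; "qd": joint speeds; "tau": joint torques, N m; "tcp_pos": TCP position; "eef_rot": TCP orientation; "contact_force": force on the tool from outside, world axes, zero at the start; "wrist_torque": the same for the moment, N m; "width": finger opening in m.
Only numpy, scipy, OpenCV 4.12 (cv2) and the standard library are available. Lean on these libraries where they do the work, as an engineer would, in place of code of your own. Each camera call takes 0.05 s, during which the arm holds its last target. There are 200 camera calls.

## Task

The gear shaft has to be stripped for inspection. Take the parts off from the top: put the locking collar in the round parts dish, then put the pinion on the thin mandrel, the middle gear on the middle mandrel and the large gear on the thick mandrel, each hub down and fully home on its mandrel's foot. Do not push or tip the open pot of marking paste.

Things in the scene. Friction and masses are not known exactly. Their poses are not given: they have to be found in the camera images.
- gear_shaft: Fixed. Upright stepped shaft in a round grey foot, 92 mm wide; the stack stands on its shoulder 25 mm up. Origin: centre of the underside, z up. Shaft 32 mm thick to height 40, 20 to 56, 10 to 72, 7 to the tip at 79. On it from below: large gear, middle gear, pinion, collar, each resting loose on the one below; they lift straight up off it, 2 mm play all round.
- collar: Locking collar, a plain dark steel ring over the shaft's end on top of the stack, not screwed down: 30 mm outside, 11 mm bore, 14 mm high, about 60 g. Origin: centre of its underside; z along the bore.
- pinion: Smallest of three steel spur gears, under the collar: 42 mm over the teeth, 14 mm bore. As on the others, a hub on the underside, 5 mm high (here 30 mm across), and above it a toothed disc 11 mm thick, 16 mm in all; grip the disc across the teeth. About 120 g. Origin: centre of the hub's lower face; z along the bore, up.
- middle_gear: Middle-sized steel spur gear, second from below: 54 mm over the teeth, 24 mm bore, hub on the underside 38 mm across and 5 mm high, toothed disc above it 11 mm thick. About 180 g. Origin: centre of the hub's lower face; z along the bore, up.
- large_gear: Largest steel spur gear, at the bottom of the stack: 68 mm over the teeth, 36 mm bore, hub on the underside 50 mm across and 5 mm high, toothed disc above it 11 mm thick. About 260 g. Origin: centre of the hub's lower face; z along the bore, up.
- thin_mandrel: Fixed. Inspection mandrel for the pinion: dark round steel foot 38 mm across and 12 mm high, on it a bright upright pin 10 mm thick, straight to height 32 mm and tapering from there to 3 mm at its top at 44 mm. Origin: centre of the foot's underside on the bench; z up.
- middle_mandrel: Fixed. Inspection mandrel for the middle gear: dark round steel foot 50 mm across and 12 mm high, on it a bright upright pin 20 mm thick, straight to height 32 mm and tapering from there to 8 mm at its top at 44 mm. Origin: centre of the foot's underside on the bench; z up.
- thick_mandrel: Fixed. Inspection mandrel for the large gear: dark round steel foot 64 mm across and 12 mm high, on it a bright upright pin 32 mm thick, straight to height 32 mm and tapering from there to 16 mm at its top at 44 mm. Origin: centre of the foot's underside on the bench; z up.
- parts_dish: Fixed. Round shallow magnetic parts dish of pressed steel (the magnet does not pull the collar noticeably), 120 mm across the rim, 24 mm high, flat inner floor about 100 mm across at height 8 mm. Origin: centre of its underside on the bench; z up.
- marking_pot: Bystander: small round open pot of red marking paste beside the work, 63 mm across, 45 mm high, loose. Origin: centre of its underside; z up. Leave it where it stands. Fixed bench tools stand near the work too: a green hand grinder with crank, up to 195 mm high, in front, and a bench vice about 120 mm high behind; carry parts above them.
Not all that is in view belongs to the job. Leave any black or blue look-alike of the large_gear alone.

How it is judged:
At the end, for the whole second after the job is handed in: Collar in the parts dish (within 45 mm of its middle, below the rim); pinion on the thin, middle gear on the middle, large gear on the thick mandrel, each hub down, level within 0.12 rad, centred within 5 mm, hub face within 4 mm of the mandrel's foot; all released and at rest (horizontal distance between collar and parts_dish below 0.045 m and z of collar in the frame of parts_dish below 0.028 m and horizontal distance between pinion and thin_mandrel below 0.005 m and z of pinion in the frame of thin_mandrel between 0.009 and 0.016 m and angle between each of pinion, middle_gear, large_gear's own z axis and vertical below 0.12 rad and horizontal distance between middle_gear and middle_mandrel below 0.005 m and z of middle_gear in the frame of middle_mandrel between 0.009 and 0.016 m and horizontal distance between large_gear and thick_mandrel below 0.005 m and z of large_gear in the frame of thick_mandrel between 0.009 and 0.016 m and linear speed of each of collar, pinion, middle_gear, large_gear below 0.02 m/s); the robot touches nothing.
It fails at once if the marking pot is shifted by more than 20 mm or tipped by more than 0.3 rad (distance of marking_pot from where it was at the start of the episode above 0.02 m or angle between marking_pot's own z axis and vertical above 0.3 rad).
It also fails if it takes over 128 s, if anything falls off the work surface, if the arm or the gripper's body presses on something with over 40 N, if the wrist force passes 120 N, or if a joint passes its speed limit or range.

## Working session

There is one attempt and no reset: what is moved stays moved. The work goes in short steps, each a Python script; the robot and the scene stay as the last script left them, time stands still between calls to the robot, and variables do not carry over. Pictures are saved under pics/ and viewed, about 12 in all and at most 16, crops included, and the job is handed in when it is done.

```bash
mkdir -p pics; ls; cat > h.py <<'E'
import numpy as np, cv2
from station import ctrl, get_state, vision, ticket, models
def cloud(cam):
    img,d=vision.grab_frame(cam); c=vision.camera_info(cam); K=c["mtx"];R=np.array(c["R"]);t=np.array(c["t"])
    v,u=np.mgrid[:480,:640]; p=np.stack([(u-K[0][2])*d/K[0][0],(v-K[1][2])*d/K[1][1],d],-1)
    X=(p-t)@R; X[d==0]=np.nan
    return img,X
E
python3 - <<'E'
from h import *
for cam in ["top","side"]:
    img,X=cloud(cam); cv2.imwrite(f"pics/{cam}0.png",img); np.save(f"/tmp/{cam}.npy",X)
    c=vision.camera_info(cam); print(cam, -np.array(c["R"]).T@np.array(c["t"]), np.round(c["R"],3).tolist(), c["mtx"][0][0])
    for n in ["collar","pinion","middle_gear","large_gear","thin_mandrel","middle_mandrel","thick_mandrel","parts_dish","marking_pot","gear_shaft"]:
        for r in models.masks_of(cam,n)[:3]:
            m=r["mask"]; P=X[m]; P=P[~np.isnan(P[:,0])]
            print(n,round(r["p"],2),np.round(r["point"]),m.sum(),np.round(np.percentile(P,[2,50,98],axis=0),3).tolist() if len(P) else None)
print(ctrl.pinch_z,get_state()["time"],get_state()["eef_rot"])
E
```

```text
pics
top [ 0.39031522 -0.18917269  0.91770781] [[-0.021, -1.0, 0.01], [-0.987, 0.019, -0.158], [0.157, -0.014, -0.987]] 526.7243086641238
collar 0.67 [473. 234.] 295 [[0.51, -0.461, 0.071], [0.524, -0.448, 0.086], [0.536, -0.435, 0.089]]
pinion 0.73 [465. 244.] 213 [[0.505, -0.465, 0.055], [0.517, -0.44, 0.072], [0.545, -0.43, 0.076]]
middle_gear 0.84 [458. 246.] 274 [[0.499, -0.466, 0.041], [0.516, -0.433, 0.056], [0.55, -0.423, 0.061]]
large_gear 0.96 [368. 330.] 879 [[0.345, -0.296, -0.001], [0.376, -0.267, 0.015], [0.404, -0.237, 0.019]]
large_gear 0.72 [455. 249.] 390 [[0.493, -0.477, 0.022], [0.511, -0.431, 0.04], [0.556, -0.416, 0.044]]
large_gear 0.58 [425. 164.] 856 [[0.632, -0.417, -0.001], [0.662, -0.388, 0.015], [0.693, -0.356, 0.019]]
thin_mandrel 0.77 [184. 199.] 364 [[0.593, 0.017, 0.001], [0.608, 0.031, 0.012], [0.627, 0.049, 0.038]]
middle_mandrel 0.75 [365. 276.] 636 [[0.453, -0.308, 0.006], [0.474, -0.284, 0.012], [0.497, -0.263, 0.043]]
middle_mandrel 0.27 [183. 199.] 363 [[0.594, 0.015, 0.002], [0.609, 0.03, 0.012], [0.628, 0.049, 0.038]]
thick_mandrel 0.93 [356.
[... 1149 characters left out ...]
mandrel 0.44 [248. 196.] 172 [[0.455, 0.044, 0.025], [0.495, 0.093, 0.039], [0.509, 0.101, 0.048]]
middle_mandrel 0.86 [331. 297.] 449 [[0.452, -0.311, 0.002], [0.469, -0.295, 0.013], [0.495, -0.27, 0.045]]
thick_mandrel 0.67 [391. 263.] 586 [[0.615, -0.301, 0.002], [0.635, -0.28, 0.014], [0.669, -0.248, 0.046]]
parts_dish 0.96 [340. 233.] 1412 [[0.563, -0.189, 0.007], [0.625, -0.124, 0.011], [0.676, -0.075, 0.026]]
marking_pot 0.72 [248. 196.] 169 [[0.456, 0.044, 0.025], [0.495, 0.093, 0.039], [0.509, 0.101, 0.048]]
gear_shaft 0.74 [400. 347.] 869 [[0.479, -0.496, 0.003], [0.502, -0.471, 0.014], [0.56, -0.414, 0.024]]
-0.0187 1.1 [1.57745687e-06 2.31787020e-01 9.72766559e-01 2.86942822e-06]
```

View pics/top0.png

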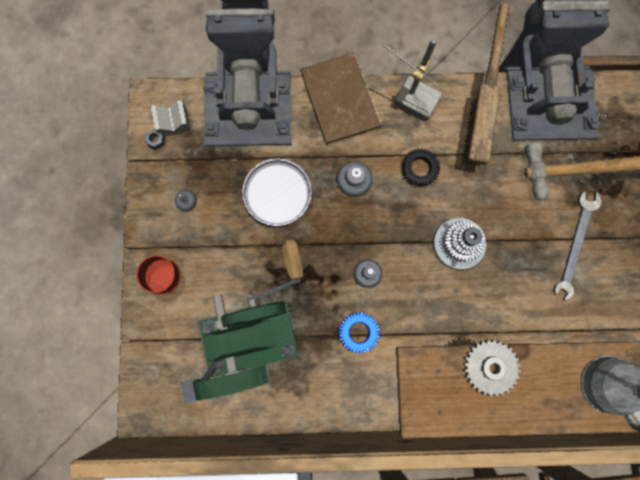

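View pics/side0.png

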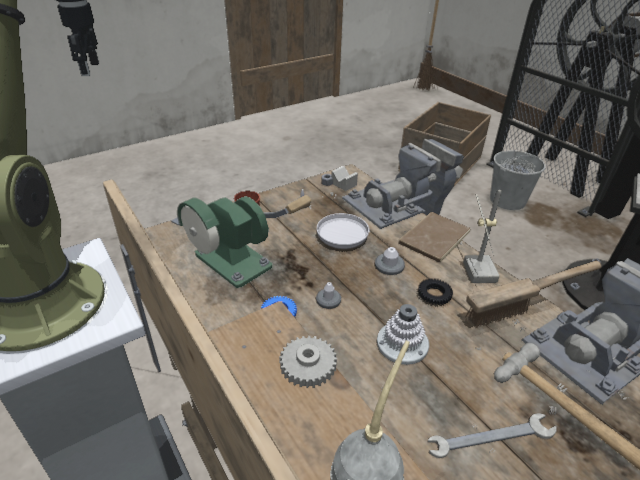

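Top view: the job's stack is at (461,243), with the collar on top at (473,236). The look-alikes of the large gear are blue (360,333), black (420,167) and a loose grey gear (492,368), and none of these is on the shaft. Mandrels: thin (185,200), middle (368,272), thick (355,178). The dish is at (277,192), the pot at (157,275), the grinder at (245,345) and the vice at (245,95). Next I'll refine the centres and check one crop.

```bash
python3 - <<'E'
from h import *
from scipy.optimize import least_squares
T,S=np.load("/tmp/top.npy"),np.load("/tmp/side.npy")
def fit(name,c0,zlo,zhi,r,srch):
    # disc-containment: centre of top face disc via extent of points in the top-face band
    for nm,X in (("top",T),("side",S)):
        P=X.reshape(-1,3); k=(np.hypot(P[:,0]-c0[0],P[:,1]-c0[1])<srch)&(P[:,2]>zlo)&(P[:,2]<zhi); P=P[k]
        if len(P)<6: print(name,nm,"few",len(P)); continue
        hull=cv2.convexHull((P[:,:2]*1000).astype(np.float32))[:,0]
        (c,rr)=cv2.minEnclosingCircle(hull)
        print(name,nm,len(P),"encl",np.round(c,1),round(rr,1),"r",r,"mean",np.round(P.mean(0)*1000,1),"z",np.round(np.median(P[:,2])*1e3,1))
st=(0.523,-0.447)
fit("collar",st,.082,.095,15,.025); fit("pinion",st,.065,.079,21,.03); fit("middle",st,.049,.062,27,.035); fit("large",st,.034,.045,34,.042); fit("foot",st,.008,.024,46,.055)
fit("thinpin",(0.608,0.031),.02,.06,5,.02);fit("thinfoot",(0.608,0.031),.008,.016,19,.03)
fit("midpin",(0.474,-.284),.02,.06,10,.03);fit("midfoot",(0.474,-.284),.008,.016,25,.035)
fit("thkpin",(0.643,-.267),.02,.06,16,.035);fit("thkfoot",(0.643,-.267),.008,.016,32,.042)
fit("dish",(0.622,-.129),.018,.03,60,.075)
for a in [T,S]:
  P=a.reshape(-1,3)
  for b in [(.2,.56,-.2,.06),(.64,.9,-.2,.06)]:
    k=(P[:,0]>b[0])&(P[:,0]<b[1])&(P[:,1]>b[2])&(P[:,1]<b[3])&(P[:,2]>.06)&(P[:,2]<.25); q=P[k]; print("tall",b,np.round(np.percentile(q,[.5,99.5],axis=0),3).tolist() if k.any() else 0)
# IK checks
from scipy.spatial.transform import Rotation as Ro
print("jaw y-axis now", Ro.from_quat(np.roll(get_state()["eef_rot"],-1)).as_matrix()[:,1])
for n,p in dict(stack=(.523,-.446,.05),thin=(.608,.031,.01),mid=(.474,-.284,.01),thk=(.643,-.267,.01),dish=(.622,-.129,.03)).items():
  for deg in range(0,180,30):
    for h in (0,.2):
      a=np.radians(deg); R=np.array([[np.sin(a),np.cos(a),0],[-np.cos(a),np.sin(a),0],[0,0,1]]) 
      y=np.array([np.cos(a),np.sin(a),0]); z=np.array([0,0,-1.]); x=np.cross(y,z)
      q=np.roll(Ro.from_matrix(np.stack([x,y,z],1)).as_quat(),1)
      r=ctrl.ik([p[0],p[1],p[2]+h],q); print(n,deg,h,None if r is None else np.round(r,2).tolist())
img=cv2.imread("pics/top0.png"); im2=cv2.imread("pics/side0.png")
cv2.imwrite("pics/crop1.png",np.hstack([cv2.resize(i,(400,400),interpolation=cv2.INTER_CUBIC) for i in (img[200:290,415:505],im2[280:380,350:450])]))
E
```

```text
collar top 235 encl [ 524.3 -448.9] 15.0 r 15 mean [ 524.  -448.    86.2] z 86.4
collar side 204 encl [ 522.5 -451. ] 15.5 r 15 mean [ 522.4 -452.4   86.7] z 87.2
pinion top 235 encl [ 524.8 -448.4] 21.4 r 21 mean [ 522.4 -444.    72.1] z 72.4
pinion side 227 encl [ 523.  -452.1] 22.0 r 21 mean [ 516.3 -457.8   72. ] z 72.7
middle top 285 encl [ 524.4 -449.5] 27.8 r 27 mean [ 519.5 -440.6   55.5] z 56.1
middle side 311 encl [ 523.5 -451.7] 27.6 r 27 mean [ 514.  -459.9   56.1] z 56.9
large top 389 encl [ 524.4 -448.7] 34.3 r 34 mean [ 519.7 -439.    39.9] z 40.1
large side 366 encl [ 523. -451.] 34.9 r 34 mean [ 511.1 -462.    40.6] z 41.4
foot top 832 encl [ 524.6 -448.6] 46.0 r 46 mean [ 517.6 -435.6   12.7] z 12.5
foot side 756 encl [ 522.6 -451.9] 46.7 r 46 mean [ 508.6 -464.8   14.5] z 14.2
thinpin top 36 encl [611.3  32.1] 4.8 r 5 mean [610.   30.9  33.2] z 34.0
thinpin side 23 encl [611.1  29.9] 4.4 r 5 mean [610.6  29.7  35.3] z 34.2
thinfoot top 279 encl [611.9  28.3] 22.7 r 19 mean [609.8  31.6  11.5] z 11.6
thinfoot side few 1
midpin top 115 encl [ 475.  -285.7] 9.9 r 10 m
[... 3692 characters left out ...]
0 0.2 [0.46, 0.62, -0.19, 1.27, 0.11, 1.26, 2.89]
dish 0 0 [0.04, 0.7, 0.22, 1.68, -0.2, 0.78, 0.35]
dish 0 0.2 [-0.04, 0.52, 0.36, 1.43, -0.19, 1.22, 0.34]
dish 30 0 [0.12, 0.69, 0.07, 1.68, -0.06, 0.78, 0.75]
dish 30 0.2 [0.03, 0.51, 0.22, 1.43, -0.12, 1.21, 0.79]
dish 60 0 [0.2, 0.69, -0.06, 1.68, 0.06, 0.78, 1.16]
dish 60 0.2 [0.1, 0.5, 0.11, 1.43, -0.06, 1.21, 1.26]
dish 90 0 [0.28, 0.69, -0.19, 1.68, 0.17, 0.79, 1.58]
dish 90 0.2 [0.17, 0.5, -0.0, 1.43, 0.0, 1.21, 1.74]
dish 120 0 [0.35, 0.7, -0.31, 1.67, 0.27, 0.81, 2.01]
dish 120 0.2 [0.25, 0.5, -0.14, 1.43, 0.07, 1.22, 2.19]
dish 150 0 [0.43, 0.72, -0.45, 1.67, 0.4, 0.84, 2.43]
dish 150 0.2 [0.34, 0.51, -0.3, 1.43, 0.15, 1.23, 2.65]
```

View pics/crop1.png

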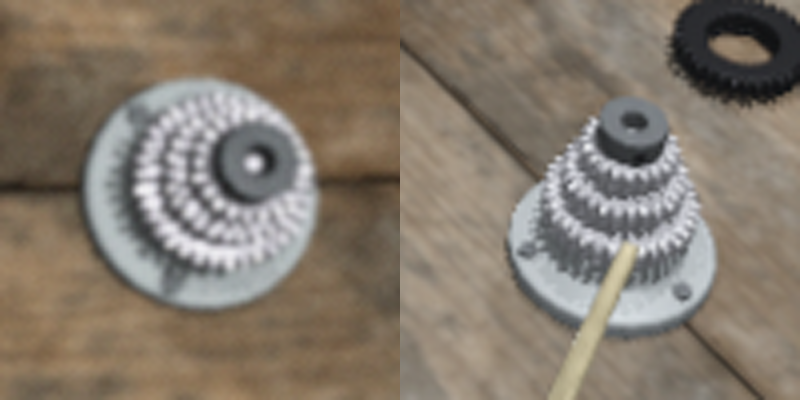

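The crop shows the collar, pinion, middle gear and large gear stacked on the shaft in the light grey foot. The blue, black and loose grey gears are elsewhere. The two cameras agree to about 3 mm, so I average them. Starting with the collar.

```bash
cat >> h.py <<'E'
from scipy.spatial.transform import Rotation as Ro
_a=np.radians(60); _y=np.array([np.cos(_a),np.sin(_a),0]); _z=np.array([0,0,-1.])
Q=np.roll(Ro.from_matrix(np.stack([np.cross(_y,_z),_y,_z],1)).as_quat(),1)
STACK=(.5236,-.4502); DISH=(.6195,-.131); THIN=(.611,.0305); MID=(.4745,-.2873); THK=(.6442,-.2697)
def st(m=""):
    s=get_state(); print(m,"t%.1f"%s["time"],np.round(s["tcp_pos"],4),"w%.4f"%s["width"],"F",np.round(s["contact_force"],1),flush=True); return s
def pick(z,force,up=.2):
    ctrl.movel([*STACK,z+.03],max_speed=.2); ctrl.movel([*STACK,z],max_speed=.06); st("at")
    ctrl.close_gripper(force); ctrl.pause(.2); st("closed")
    ctrl.movel([*STACK,z+.05],max_speed=.06); st("lifted"); ctrl.movel([*STACK,up],max_speed=.2)
E
python3 - <<'E'
from h import *
ctrl.movel([.282,.558,.3],max_speed=.2)
ctrl.movep([*STACK,.2],Q); st("above")
pick(.074,50); 
ctrl.movel([*DISH,.2],max_speed=.25); ctrl.movel([*DISH,.05],max_speed=.15); ctrl.movel([*DISH,.022],max_speed=.05); st("dish")
ctrl.ungrasp(); st("open"); ctrl.movel([*DISH,.2],max_speed=.2); 
ctrl.movel([.60,-.2,.2])
img,X=cloud("top"); i2,X2=cloud("side")
cv2.imwrite("pics/c2.png",np.hstack([cv2.resize(i,(400,300)) for i in (img,i2)])); st()
for n in ["collar"]:
    print([(round(r["p"],2),np.round(r["point"])) for r in models.recognise("top",n)])
E
```

```text
above t5.4 [ 0.5243 -0.4494  0.1999] w0.0856 F [-0.2 -0.5 -0.3]
at t6.6 [ 0.5235 -0.4503  0.0739] w0.0856 F [-0.2  0.5  0.3]
closed t7.6 [ 0.5236 -0.4502  0.074 ] w-0.0001 F [ 0.  -0.6  0.3]
lifted t8.6 [ 0.5235 -0.4499  0.1235] w0.0004 F [ 0.3  1.6 -0.7]
dish t12.5 [ 0.6195 -0.1312  0.0219] w-0.0003 F [ 0.3  0.2 -0.9]
open t13.2 [ 0.6195 -0.131   0.022 ] w0.0852 F [0.8 0.6 1.1]
 t15.0 [ 0.6006 -0.1983  0.1995] w0.0852 F [-0.1 -0.5 -0.1]
[(0.64, array([476., 237.]))]
```

View pics/c2.png

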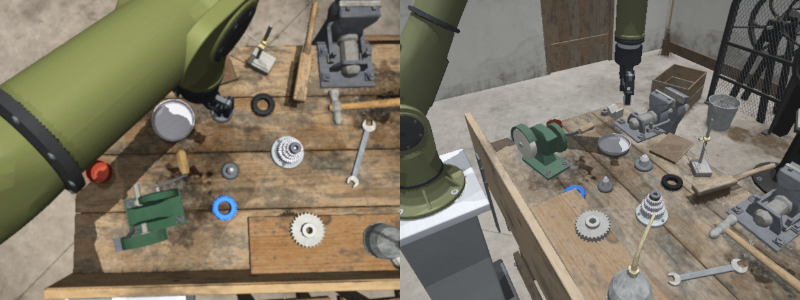

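Closing gave width 0, so the collar was missed, and it is still on the stack. In the full views the gripper hovers empty and the stack looks intact. I'll look closer before trying again.

```bash
cat >> h.py <<'E'
def encl(X,c0,zlo,zhi,srch):
    P=X.reshape(-1,3); P=P[(np.hypot(P[:,0]-c0[0],P[:,1]-c0[1])<srch)&(P[:,2]>zlo)&(P[:,2]<zhi)]
    if len(P)<6: return None
    c,r=cv2.minEnclosingCircle((P[:,:2]*1000).astype(np.float32)); return np.round(c,1).tolist(),round(r,1),len(P),np.round(np.percentile(P[:,2],[50,98])*1e3,1).tolist()
E
python3 - <<'E'
from h import *
ctrl.movel([*STACK,.15],max_speed=.25); ctrl.pause(.2)
out=[];st()
for cam,(u,v) in (("top",(465,240)),("side",(405,315))):
    img,X=cloud(cam); print(cam,encl(X,STACK,.077,.1,.03),encl(X,STACK,.065,.0765,.03), encl(X,STACK,.1,.2,.08))
    out.append(cv2.resize(img[v-75:v+75,u-60:u+90],(400,400),interpolation=cv2.INTER_CUBIC))
cv2.imwrite("pics/c3.png",np.hstack(out))
E
```

```text
t16.5 [ 0.5247 -0.4489  0.1503] w0.0854 F [ 0.4  0.1 -1.1]
top None None None
side ([523.8, -451.5], 16.3, 242, [86.9, 89.6]) ([523.8, -451.7], 21.7, 211, [72.6, 76.2]) ([519.2, -451.3], 50.0, 65, [196.3, 199.7])
```

View pics/c3.png

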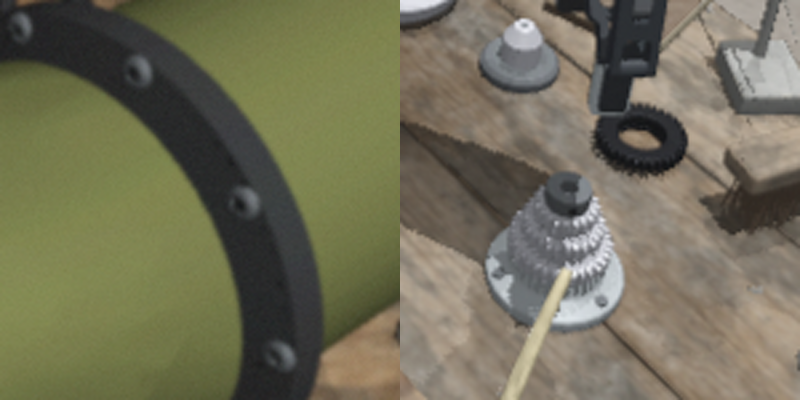

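The stack is undisturbed: the collar is at crop (568,190), still within 1.5 mm of the earlier fix. The finger tip, at crop (613,110), appears to the right of where I expected it. I'll measure the fingers in the point cloud.

```bash
python3 - <<'E'
from h import *
ctrl.close_gripper(20); s=st(); print("q",s["eef_rot"],Q)
img,X=cloud("side")
P=X.reshape(-1,3); k=(np.hypot(P[:,0]-.52,P[:,1]+.45)<.2)&(P[:,2]>.1)&(P[:,2]<.28); q=P[k]
for lo in np.arange(.1,.28,.015):
    b=q[(q[:,2]>=lo)&(q[:,2]<lo+.015)]
    if len(b): print(round(lo,3),len(b),np.round(np.percentile(b,[3,50,97],axis=0)[:,:2],3).tolist())
cv2.imwrite("pics/c4.png",cv2.resize(img[150:370,300:520],(600,600),interpolation=cv2.INTER_CUBIC))
E
```

```text
t17.4 [ 0.5236 -0.4502  0.15  ] w0.0001 F [-0.3 -0.1  0.6]
q [-1.29139465e-05  2.58859653e-01  9.65914945e-01  2.42980180e-06] [0.         0.25881905 0.96592583 0.        ]
0.1 714 [[0.323, -0.496], [0.34, -0.466], [0.357, -0.425]]
0.115 134 [[0.321, -0.474], [0.327, -0.459], [0.334, -0.445]]
0.175 52 [[0.51, -0.463], [0.514, -0.452], [0.528, -0.44]]
0.19 120 [[0.51, -0.465], [0.514, -0.458], [0.528, -0.44]]
0.205 66 [[0.509, -0.465], [0.513, -0.457], [0.521, -0.439]]
0.22 133 [[0.496, -0.483], [0.509, -0.456], [0.525, -0.422]]
0.235 175 [[0.491, -0.495], [0.505, -0.46], [0.533, -0.407]]
0.25 227 [[0.485, -0.504], [0.502, -0.465], [0.536, -0.401]]
0.265 387 [[0.483, -0.507], [0.498, -0.489], [0.515, -0.433]]
```

View pics/c4.png

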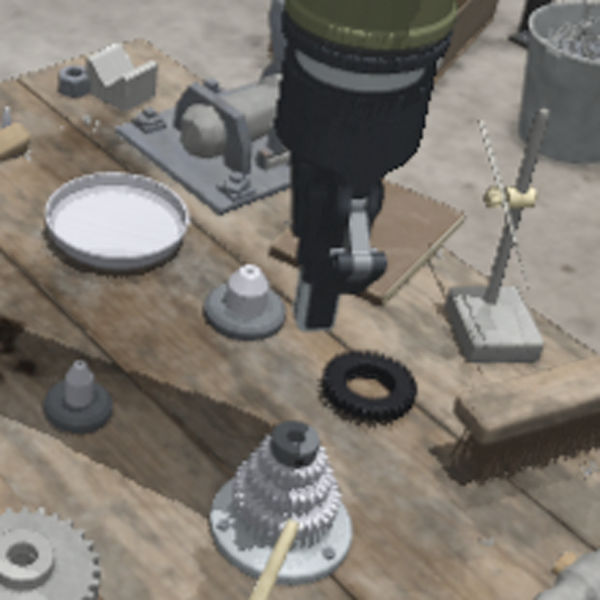

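The image shows the shut finger tips at about z 0.177 (crop (318,327)) while the reported TCP z is 0.150. So the real tips sit about 27 mm higher than reported. I'll check that by gently touching the collar's top face (z = 0.087) with the shut fingers.

```bash
python3 - <<'E'
from h import *
ctrl.movel([*STACK,.078],max_speed=.2); ctrl.pause(.1); f0=get_state()["contact_force"][2]
z=.078
while z>.05:
    z-=.002; ctrl.movel([*STACK,z],max_speed=.03); f=get_state()["contact_force"][2]-f0
    if abs(f)>4: break
st("touch %.3f f %.1f"%(z,f)); ctrl.movel([*STACK,z+.006],max_speed=.05); ctrl.pause(.1); st("back")
img,X=cloud("side"); P=X.reshape(-1,3); 
k=(np.hypot(P[:,0]-.52,P[:,1]+.45)<.03)&(P[:,2]>.0885); print(np.round(np.percentile(P[k][:,2],[1,3,10,20]),4))
E
```

```text
touch 0.058 f 6.3 t20.5 [ 0.5238 -0.4506  0.059 ] w0.0002 F [-0.5  1.7  5.8]
back t20.9 [ 0.5236 -0.4501  0.0639] w-0.0002 F [-0.1 -0.5  0.4]
[0.0892 0.1019 0.1192 0.1605]
```

Contact came at TCP z 0.059 against the true 0.087, which confirms a 28 mm tool length offset. I'll subtract it from every height and redo the collar.

```bash
cat >> h.py <<'E'
OFF=-.028   # reported TCP z = true tip z + OFF
E
python3 - <<'E'
from h import *
ctrl.movel([*STACK,.10],max_speed=.2); ctrl.ungrasp()
pick(.074+OFF,50)
if get_state()["width"]<.02: raise SystemExit("missed")
ctrl.movel([*DISH,.2],max_speed=.25); ctrl.movel([*DISH,.05+OFF],max_speed=.15); ctrl.movel([*DISH,.021+OFF],max_speed=.05); st("dish")
ctrl.ungrasp(); st("open"); ctrl.movel([*DISH,.15],max_speed=.2)
ctrl.movel([*STACK,.15],max_speed=.25); ctrl.pause(.1)
img,X=cloud("side"); print("dish",encl(X,DISH,.012,.06,.045),"pinion",encl(X,STACK,.065,.0765,.03)); cv2.imwrite("pics/c5.png",cv2.resize(img[150:370,300:520],(600,600),interpolation=cv2.INTER_CUBIC)); st()
E
```

```text
at t23.0 [ 0.5235 -0.4503  0.0459] w0.0854 F [-1.1 -0.4  0.5]
closed t23.7 [ 0.5238 -0.4504  0.0464] w0.0272 F [ 0.1 -0.7  5.3]
lifted t24.7 [ 0.5235 -0.4499  0.0956] w0.0269 F [ 0.8  0.5 -0.6]
dish t28.9 [ 0.6195 -0.1312 -0.007 ] w0.0272 F [-0.2  0.7 -0.6]
open t29.5 [ 0.6195 -0.131  -0.007 ] w0.0854 F [-0.  -0.2  0.1]
dish ([613.8, -128.2], 40.5, 134, [20.9, 26.2]) pinion ([523.7, -451.2], 22.0, 384, [73.0, 75.6])
 t32.1 [ 0.5246 -0.4488  0.15  ] w0.0853 F [ 0.1  0.  -0.5]
```

View pics/c5.png

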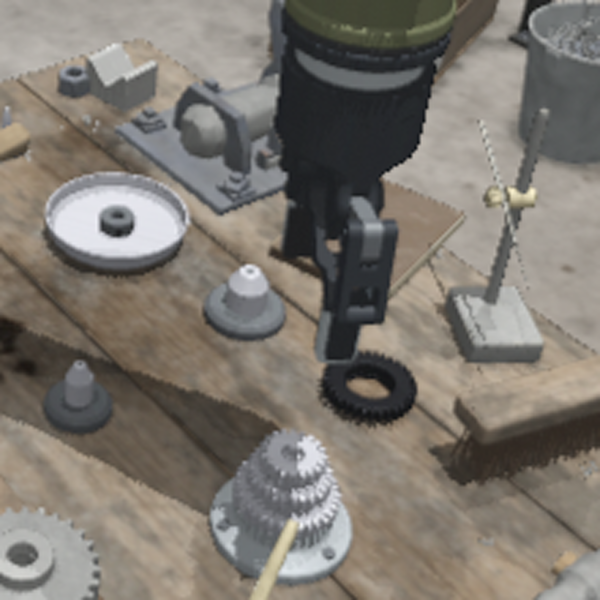

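The collar lies flat in the middle of the dish (crop (118,218)) and the pinion is now uncovered on top. Next the pinion, with a force-guarded descent onto the thin mandrel.

```bash
cat >> h.py <<'E'
def place(M,last,cam="side"):
    # heights = true hub height above bench
    ctrl.movel([*M,.17],max_speed=.25); ctrl.movel([*M,.055+OFF],max_speed=.15); ctrl.pause(.1); s=st("over"); f0=np.array(s["contact_force"])
    for z in np.arange(.049,last-1e-6,-.004).tolist()+[last]:
        ctrl.movel([*M,z+OFF],max_speed=.05); f=np.array(get_state()["contact_force"])-f0
        if np.linalg.norm(f)>8: st("CONTACT z%.4f f%s"%(z,np.round(f,1))); return False
    st("down"); return True
def leave(M):
    ctrl.ungrasp(); ctrl.movel([*M,.06+OFF],max_speed=.06); ctrl.movel([*M,.17],max_speed=.25); st("left")
E
python3 - <<'E'
from h import *
pick(.057+OFF,60)
if get_state()["width"]<.03: raise SystemExit("missed")
ctrl.movel([THIN[0],THIN[1],.17],max_speed=.25); ctrl.movel([*THIN,.06+OFF],max_speed=.15); ctrl.pause(.1); st()
o=[]
for cam in ("side","top"):
    img,X=cloud(cam); c=vision.camera_info(cam); p=c["mtx"]@(c["R"]@np.array([*THIN,.05])+c["t"]); u,v=(p[:2]/p[2]).astype(int)
    u,v=np.clip(u,50,589),np.clip(v,50,429); print(cam,u,v,"gear",encl(X,THIN,.06,.08,.03),"pin",encl(X,THIN,.02,.05,.02)); o.append(cv2.resize(img[v-50:v+50,u-50:u+50],(400,400),interpolation=cv2.INTER_CUBIC))
cv2.imwrite("pics/c6.png",np.hstack(o))
E
```

```text
at t33.4 [ 0.5235 -0.4503  0.0289] w0.0851 F [0.2 0.3 0.6]
closed t34.0 [ 0.5238 -0.4505  0.0298] w0.0398 F [-0.2  0.9  5.2]
lifted t35.0 [ 0.5235 -0.4499  0.0786] w0.0402 F [-0.9  0.8 -1.1]
 t39.1 [0.6117 0.0304 0.0331] w0.0396 F [-0.1  0.2  0.3]
side 301 187 gear ([610.0, 23.7], 25.4, 88, [74.9, 79.3]) pin ([611.0, 28.8], 5.2, 23, [35.1, 45.6])
top 179 194 gear ([605.0, 28.6], 22.3, 69, [73.8, 79.4]) pin None
```

View pics/c6.png

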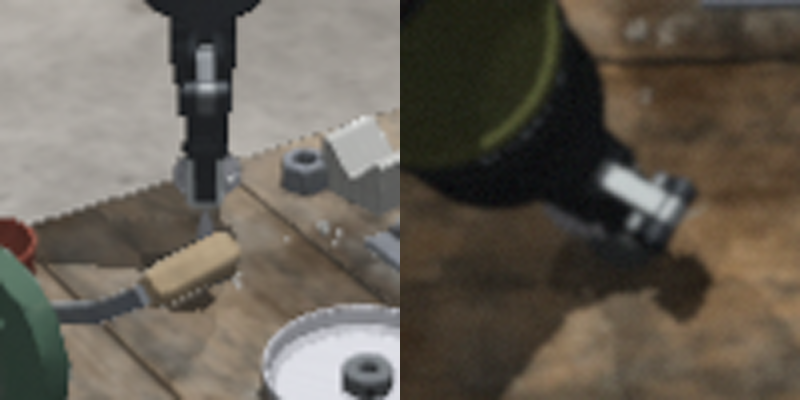

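The pinion hangs level and centred over the thin pin: gear centre at crop column 208, pin at 207. Lowering it.

```bash
python3 - <<'E'
from h import *
M=THIN; ok=place(M,.0135)
if ok:
    leave(M); ctrl.movel([.60,-.2,.17],max_speed=.25); ctrl.pause(.1)
    img,X=cloud("side"); print("gear",encl(X,M,.021,.0295,.025),"pin",encl(X,M,.03,.05,.02))
    cv2.imwrite("pics/c7.png",cv2.resize(img[130:250,230:390],(640,480),interpolation=cv2.INTER_CUBIC))
    st()
E
```

```text
over t41.1 [0.6117 0.0304 0.028 ] w0.0396 F [ 0.1 -0.7 -1.8]
down t43.6 [ 0.6108  0.0305 -0.0148] w0.0396 F [-0.2  0.5 -1.6]
left t45.7 [0.6105 0.0308 0.1693] w0.0856 F [-0.2 -0.   0. ]
gear ([610.7, 29.1], 21.3, 43, [28.6, 29.5]) pin ([611.6, 29.0], 19.4, 41, [31.5, 43.0])
 t47.0 [ 0.6005 -0.198   0.1698] w0.0855 F [-0.4 -0.4 -0.1]
```

View pics/c7.png

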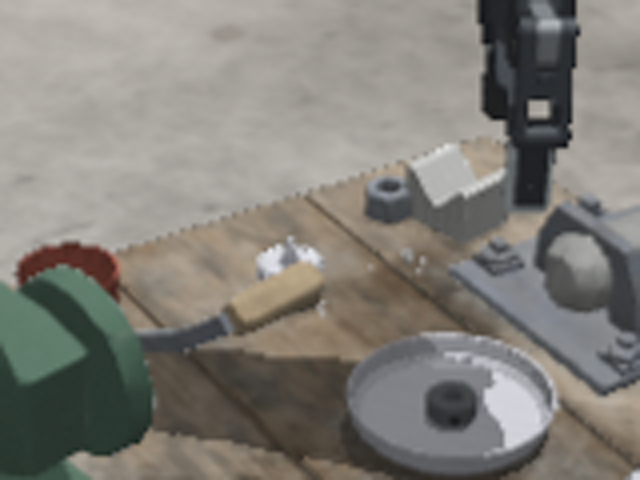

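The pinion sits on the thin mandrel with the pin showing through (crop (290,258)); its top face reads about 28.6 mm against 28 nominal. Next the middle gear.

```bash
python3 - <<'E'
from h import *
ctrl.movel([*STACK,.17],max_speed=.25)
pick(.0385+OFF,70)
if get_state()["width"]<.045: raise SystemExit("missed")
M=MID
if place(M,.011):
    leave(M); ctrl.movel([*STACK,.17],max_speed=.25); ctrl.pause(.1)
    img,X=cloud("side"); print("gear",encl(X,M,.021,.0305,.035),"pin",encl(X,M,.033,.05,.02),"large",encl(X,STACK,.034,.045,.042),encl(X,STACK,.045,.08,.03))
    cv2.imwrite("pics/c8.png",cv2.resize(img[220:380,260:473],(640,480),interpolation=cv2.INTER_CUBIC)); st()
E
```

```text
at t49.6 [ 0.5235 -0.4503  0.0103] w0.0856 F [ 0.1 -0.9  0. ]
closed t50.2 [ 0.5239 -0.4507  0.0117] w0.0518 F [-0.5  1.3  3.8]
lifted t51.2 [ 0.5235 -0.4499  0.0601] w0.0516 F [ 1.1  0.3 -1.9]
over t54.1 [ 0.475  -0.2878  0.0279] w0.0515 F [ 0.7  0.4 -0.9]
down t56.9 [ 0.4745 -0.2873 -0.0171] w0.0518 F [ 0.   0.4 -1.7]
left t59.0 [ 0.4742 -0.2867  0.1692] w0.0853 F [ 0.6 -0.6 -1.2]
gear ([475.7, -288.6], 28.2, 361, [28.4, 30.4]) pin ([474.1, -288.6], 9.6, 67, [38.6, 45.8]) large ([524.0, -452.3], 35.2, 778, [41.3, 44.0]) ([515.7, -446.3], 19.0, 162, [56.7, 79.3])
 t60.0 [ 0.524  -0.4485  0.17  ] w0.0852 F [ 0.2 -0.2  0.4]
```

View pics/c8.png

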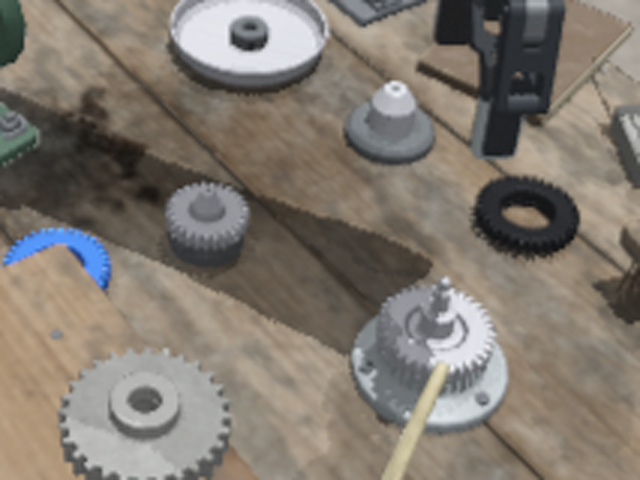

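The middle gear is home on its mandrel (crop (207,215), centre within 2 mm, top at 28.4 mm). The large gear is now bare on the shaft (435,335) and goes next.

```bash
python3 - <<'E'
from h import *
pick(.018+OFF,80)
if get_state()["width"]<.058: raise SystemExit("missed")
M=THK
if place(M,.0065):
    leave(M); ctrl.movel([.50,-.45,.25],max_speed=.25); ctrl.pause(.1)
    img,X=cloud("side"); print("gear",encl(X,M,.021,.0305,.042),"pin",encl(X,M,.033,.05,.025))
    cv2.imwrite("pics/c9.png",cv2.resize(img[180:340,280:493],(640,480),interpolation=cv2.INTER_CUBIC)); st()
E
```

```text
at t61.5 [ 0.5235 -0.4503 -0.0102] w0.0856 F [-0.1 -0.1  0.8]
closed t62.0 [ 0.5239 -0.451  -0.0086] w0.0649 F [-0.5  0.5  6.5]
lifted t63.0 [ 0.5234 -0.4499  0.0396] w0.0649 F [ 0.7 -0.8 -2.3]
over t66.2 [ 0.6448 -0.2702  0.0284] w0.0651 F [-0.1 -0.2 -2.5]
down t69.2 [ 0.6442 -0.2697 -0.0216] w0.0645 F [ 0.1  0.  -3.1]
left t71.3 [ 0.6439 -0.2693  0.1693] w0.0853 F [-0.6  0.2 -0.8]
gear ([644.1, -270.1], 36.0, 390, [28.4, 30.3]) pin ([641.3, -274.3], 15.3, 127, [40.5, 46.6])
 t72.6 [ 0.5013 -0.4484  0.2492] w0.0856 F [ 1.2 -0.7  0.1]
```

View pics/c9.png

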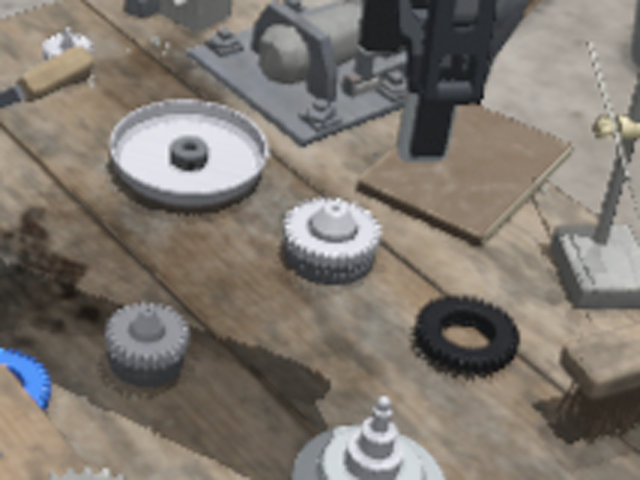

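The large gear is level and home on the thick mandrel (crop (332,240)), and the shaft is bare. I'll retract the arm for a last check from above.

```bash
python3 - <<'E'
from h import *
ctrl.movel([.50,-.45,.3],max_speed=.2); ctrl.movep([.282,.558,.3],Q); ctrl.pause(.3)
T0=np.load("/tmp/top.npy")
img,X=cloud("top")
for n,M,r in (("thin",THIN,.024),("mid",MID,.031),("thk",THK,.038)):
    print(n,"gear",encl(X,M,.022,.0305,r),"pin",encl(X,M,.034,.05,r))
P=X[(np.hypot(X[...,0]-DISH[0],X[...,1]-DISH[1])<.045)&(X[...,2]>.015)]; print("collar",np.round(P.mean(0),3),len(P))
for Z in (T0,X): print("pot",encl(Z,(.478,.074),.04,.05,.045))
cv2.imwrite("pics/c10.png",cv2.resize(img[130:330,120:400],(784,560),interpolation=cv2.INTER_CUBIC)); st()
E
```

```text
thin gear ([611.1, 31.5], 21.3, 361, [27.5, 30.2]) pin ([609.8, 31.8], 3.7, 17, [38.6, 45.3])
mid gear ([474.7, -285.9], 27.1, 570, [27.4, 30.2]) pin ([475.0, -285.8], 8.8, 82, [39.1, 45.5])
thk gear ([644.3, -268.1], 34.2, 766, [27.6, 30.2]) pin ([644.9, -267.1], 15.0, 205, [40.6, 45.9])
collar [ 0.619 -0.13   0.021] 202
pot ([478.1, 70.8], 31.7, 183, [44.4, 48.0])
pot ([478.1, 70.6], 31.8, 187, [44.6, 47.9])
 t76.9 [0.2821 0.5579 0.3   ] w0.0855 F [-0.3  0.  -0.3]
```

View pics/c10.png

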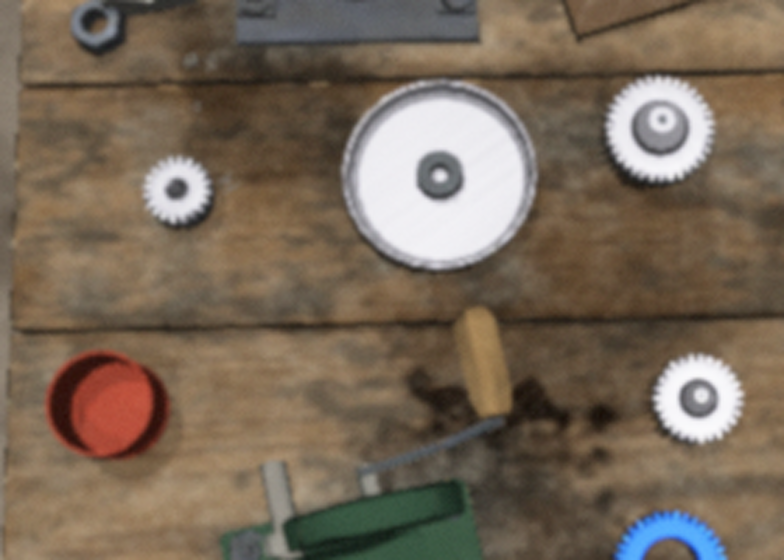

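All three gears are centred on their pins (crop (177,190), (660,128) and (697,398)), the collar is mid-dish at (440,175), and the pot is untouched at (107,405). Handing in.

```bash
python3 -c "
from h import *
ticket.close_job(); print('done')"
```

```text
the job is handed in; nothing more can be done
done
```

The shaft is stripped and the job was handed in at about 77 s of the 128 s allowed. The collar is in the dish, and the pinion, middle gear and large gear are on the thin, middle and thick mandrels.

**First attempt at the collar missed.** The fingers closed above it. The side camera and a light touch on the collar showed the real finger tips are 28 mm higher than the reported TCP. I corrected every height for that, and all four picks and placings then worked without hitting anything.

**Last checks:**
- **Gears:** from above, each is centred on its pin within about 1.3 mm. The top faces read 27.4–27.6 mm where fully home is 28 mm, and all look level in the pictures.
- **Collar:** about 1 mm from the middle of the dish, lying flat.
- **Marking pot:** within 0.2 mm of where it started.
- **Arm:** retracted with the gripper open.

**Disagreements:** the two cameras differed by about 3 mm in y throughout, so I used their average. The side camera put the large gear about 5 mm from its pin's centre, but it sees only part of the pin; the top view gave about 1.2 mm. The gripper also read 2–3 mm narrower than each part's true width.

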